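# Close the glue pot to its vent position and hold it

## Robot

A 6-joint arm with a two-finger parallel gripper is mounted at the origin on the work surface. World frame = base frame: x ahead of the robot, y to its left, z up, the work surface at z = 0. Lengths are in m, angles in degrees, forces in N, time in s.
With the tool pointing down it reaches from about 0.35 to 0.975 m from the base axis. Payload 4.9 kg.
Tool frame: the origin (TCP) lies on the centre line of the jaws, within the pads' length; the fingertips stand 8 mm ahead of it and the grasp point (between the pads) lies 11 mm behind it (tcp_to_tips is the distance from the TCP to the fingertips, in m); z points along the fingers, y is the direction in which the jaws open and shut (so a half turn about z gives the same grasp; the last joint's range is limited). The gripper opens to 85 mm and grips with 20 to 120 N. Pads are 22 mm wide; open, the fingers measure 114 mm over their backs; the gripper's body (76 mm by 85 mm) begins 54 mm behind the grasp point. The pads swing forward as they close: fully open they stand 13 mm farther back than shut.
Start: joints at [-6.818, 3.019, 92.412, -0, 84.569, -6.818], TCP at [0.625, 0, 0.239] pointing down, gripper open.
Joint ranges: [-172.51, 172.51], [-57.92, 126.97], [3.15, 148.05], [-58.71, 238.71], [5.1, 150.11], [-179.66, 179.66]. Speed limits (degrees/s): [147.25, 147.25, 180, 180, 180, 180].

## Interface

Orientations are given as a 3x3 rotation matrix whose columns are the frame's x, y, z axes.
In Python, from plant import state, snapshot, camera_info, finish_job, tcp_to_tips gives the robot as it stands.
- The arm moves only by the tool send_rows, never from a script. Its argument "commands" is a list that holds one entry, the list of rows, each a list of 6 numbers: the shift along the world's x, y, z in mm, then the turn, a rotation vector about the world's x, y, z in rad. In form: [[[dx, dy, dz, wx, wy, wz], ...]]. A call has 1 to 5 rows; each row shifts and turns the commanded pose from where the row before left it; what a row does not reach is not made up. A row lasts 1/8 s, in which the tool goes at most 62.5 mm and 10.7 degrees, less where a joint would pass 70% of its speed; a pose out of reach is approached as far as the arm can. A call is refused whole if a number of a shift passes 62.5 or a number of a turn 0.188, either way. A call with a gripper value outside its range is refused whole. "gripper" is the opening, from 0 (shut) to 1 (fully open), set as the call begins (left out, the last holds). The fingers move at their own pace and stop on an object; the grip force is fixed at half the most. Time passes only in rows, so rows that do not move let the fingers close. It gives the time, the measured TCP pose, the force and the opening at its end, in the units of the state.
- state(): the state, without advancing time (a new reading comes with each control period).
- snapshot(name): name is "scene" or "side" or "wrist"; returns (picture, depth): 384x512x3 uint8, red, green, blue; 384x512 float32, m along the optical axis (not along the pixel's ray), 0 where there is no reading.
- camera_info(name): a dict with "mtx" (3x3 intrinsics, pixels), "view" (4x4, takes a point from world to camera coordinates). Camera axes: x right, y up, looking along -z (the intrinsics and any distortion apply to the point x, -y, -z); pixel columns grow to the right and rows downward; lengths in m; the calibration is good to about 2 mm. A picture is of the moment at which its call begins: read the wrist's pose just before it. camera_info takes no time and is no camera call; for the wrist camera it gives the pose at the moment of the call.
- finish_job(): hands the job in, once; it reports no verdict.
The state is a dict: "time_s": time; "joint_positions": joint angles; "qvel": joint speeds; "joint_efforts": joint torques, N m; "tcp_pos": TCP position; "eef_rot": TCP orientation; "contact_force": force on the tool from outside, world axes, zero at the start; "moment": the same for the moment, N m; "grip_width": finger opening in m.
Only numpy, scipy, OpenCV 4.12 (cv2) and the standard library are available. Lean on these libraries where they do the work, as an engineer would, in place of code of your own. Each camera call takes 0.05 s, during which the arm holds its last target. There are 200 camera calls.

## Task

Take the lid of the (empty) glue pot from its wooden rest, pass its dip rod down through the wiper eyelet in the pot's mouth and drop the two tabs fully home through the two notches of the rim. Then turn the lid clockwise, seen from above, to half of the way to the lock click (its pointers at the single thin middle marks on the rim) without ever turning on to the click, and finish while still holding it there by its grip, because a spring turns it back if it is let go. Leave the other things on the bench where they are.

Things in the scene. Friction and masses are not known exactly. Their poses are not given: they have to be found in the camera images.
- lid: Loose aluminium lid, 0.12 kg, standing upright in the rest, plug on the rest's top. Origin: on its axis at the flange's underside, z up. Flange 68 mm across, z 0 to 4 mm. Plug below 49 mm across to z -13. Two tabs on the plug at +x and -x, 11 mm wide, out to 30 mm from the axis (small nib to 33), z -7 to -11. Dark pointers on the flange above the tabs. The same after half a turn
- lid_grip (a point): Where to grip: on the lid's axis, 30 mm above its origin, inside the upright wooden paddle grip on top of the lid: 46 mm long along the lid's x, 16 mm thick along its y (jaws close along y), from z 4 to 44 mm
- rod_tip (a point): Lower end of the lid's steel dip rod, which runs down the lid's axis to 62 mm under its origin, 8 mm in diameter, last 8 mm tapered
- rest: Wooden block, fixed to the bench, 170 (x) x 90 (y) x 62 mm high, origin under its centre. A 15 mm hole, 54 mm deep, at its middle takes the lid's rod. Two fixed awls stand in it at x = +/-70 mm, y = 20 mm, tops at 102 mm
- pot: Aluminium glue pot screwed to the bench, 84 mm across, rim 88 mm across (top at z = 80), foot 120 mm square. Origin: centre of the underside, z up. Two notches in the rim at +x and -x, 16 mm wide, open to 34 mm from the axis. Raised marks on the rim give the lid's angle, clockwise from above: entry (broad, +x and -x) 0, half (single thin) 0.7 rad, click (double) 1.4. The same after half a turn
- pot_mouth (a point): Centre of the mouth at the height of the rim's top, 80 mm above the bench. Between the notches the mouth is 52 mm across, rim 5 mm thick. Fully home, the lid's flange lies on the rim (lid origin at this point) and its tabs are 2 mm clear below the rim
- eyelet (a point): Centre of the wiper eyelet, a 13 mm hole on the pot's axis in a 4 mm thick steel bridge; the point is at the bridge's top, 15 mm below the rim's top
- turn (a joint): Return spring inside the pot, rad, 0 at rest. The tabs meet it when the lid has turned about 0.1 rad clockwise from entry; from there it reads the lid's angle less 0.1 (half of the way: 0.6; click: 1.3; end stop 1.45). It turns the lid back with 0.1 N m per rad. The click balls begin to be felt at a lid angle of about 1.1
- mallet: Wooden mallet, lying, head 65 mm by 110 mm, 260 mm long, origin on the bench under the head
- jar: Glass jar with a red lid, 66 mm across, 85 mm high, origin under its centre
- cup: White cup, 76 mm across, 60 mm high, origin under its centre
- spool: Small wooden spool, 34 mm across, 40 mm high, standing, origin under its centre
- wax: Block of wax, 50 x 32 x 20 mm, origin under its centre
- bone: Small hand tool with a wooden handle, lying, 160 mm long, along its x

How it is judged:
By the outcome, as a careful person would: the job done as asked, in the order asked, and still so for the second after the job is handed in, while the arm keeps its last pose, push and grip.
It also fails if it takes over 48 s, if anything falls off the work surface, if the arm or the gripper's body presses on something with over 40 N, if the wrist force passes 120 N, or if a joint passes its speed limit or range.

## Working session

There is one attempt and no reset: what is moved stays moved. The work goes in short steps, Python scripts to look and compute and a tool call to move; the robot and the scene stay as the last step left them, time stands still between calls to the robot, and variables do not carry over. Pictures are saved under pics/ and viewed, about 8 in all and at most 12, crops included, and the job is handed in when it is done.

Besides the shell and the picture viewer there is one more tool, called by a JSON object that holds its "fn" and its "kwargs". send_rows: Moves the arm, as the interface text tells. Its arguments: {"type":"object","properties":{"commands":{"type":"array"},"gripper":{"type":"number"}},"required":["commands"]}

```bash
mkdir -p pics; ls; cat > h.py <<'E'
import numpy as np,cv2
from plant import *
def grab(n,f=None):
    ci=camera_info(n); im,d=snapshot(n)
    if f: cv2.imwrite('pics/'+f,im[:,:,::-1])
    np.savez('last_'+n,im=im,d=d,mtx=ci['mtx'],view=ci['view']); return im,d,ci
def cloud(d,ci):
    K=np.array(ci['mtx']);V=np.array(ci['view'])
    v,u=np.mgrid[:d.shape[0],:d.shape[1]]
    p=np.stack([(u-K[0,2])/K[0,0]*d,-(v-K[1,2])/K[1,1]*d,-d,np.ones_like(d)],-1)
    w=p@np.linalg.inv(V).T; w=w[...,:3]; w[d<=0]=np.nan; return w
def proj(P,ci):
    K=np.array(ci['mtx']);V=np.array(ci['view']);c=V@np.append(P,1)
    return K[0,0]*c[0]/-c[2]+K[0,2],K[1,1]*-c[1]/-c[2]+K[1,2]
E
python3 - <<'E'
from h import *
for n in('scene','side','wrist'):
    im,d,ci=grab(n); print(n,{k:np.round(v,3).tolist() if not isinstance(v,str) else v for k,v in ci.items()})
    globals()[n]=im
cv2.imwrite('pics/a.png',np.vstack([np.hstack([cv2.resize(scene,(400,300)),cv2.resize(side,(400,300))]),np.hstack([cv2.resize(wrist,(400,300)),np.zeros((300,400,3),np.uint8)])])[:,:,::-1])
print(state())
E
```

```text
pics
scene {'mtx': [[350.721, 0.0, 259.065], [0.0, 350.721, 191.872], [0.0, 0.0, 1.0]], 'view': [[-0.703, 0.711, -0.008, 0.476], [-0.612, -0.6, 0.515, 0.235], [0.361, 0.368, 0.857, -1.185], [0.0, 0.0, 0.0, 1.0]]}
side {'mtx': [[484.369, 0.0, 266.009], [0.0, 484.369, 188.78], [0.0, 0.0, 1.0]], 'view': [[-0.996, -0.091, 0.002, 0.559], [0.063, -0.674, 0.736, -0.153], [-0.066, 0.733, 0.677, -1.105], [0.0, 0.0, 0.0, 1.0]]}
wrist {'mtx': [[269.751, 0.0, 255.768], [0.0, 269.751, 193.187], [0.0, 0.0, 1.0]], 'view': [[1.0, 0.001, -0.003, -0.623], [-0.002, 0.947, -0.322, 0.042], [0.003, 0.322, 0.947, -0.381], [0.0, 0.0, 0.0, 1.0]]}
{'time_s': 0.15, 'joint_positions': array([-6.81862853e+00,  3.04753789e+00,  9.24747037e+01,  1.06630343e-03,
        8.45679228e+01, -6.81837206e+00]), 'qvel': array([ 0.05695633,  0.00458027, -0.36663541,  0.07122482, -0.01046083,
        0.03938712]), 'joint_efforts': array([ 5.10442842e-04, -3.94241810e+01, -3.70721948e+01, -1.15854355e-04,
        4.61802789e-03,  5.00508997e-05]), 'tcp_pos': array([6.24526196e-01, 5.74369402e-05, 2.38349473e-01]), 'eef_rot': array([[ 6.41277000e-06,  9.99998783e-01, -1.56033467e-03],
       [ 9.99999979e-01, -6.09254653e-06,  2.05232093e-04],
       [ 2.05222336e-04, -1.56033596e-03, -9.99998762e-01]]), 'contact_force': array([0.14501746, 1.30209831, 0.06302022]), 'moment': array([ 0.00696599,  0.00903165, -0.01671444]), 'grip_width': 0.08528061519641288}
```

View pics/a.png

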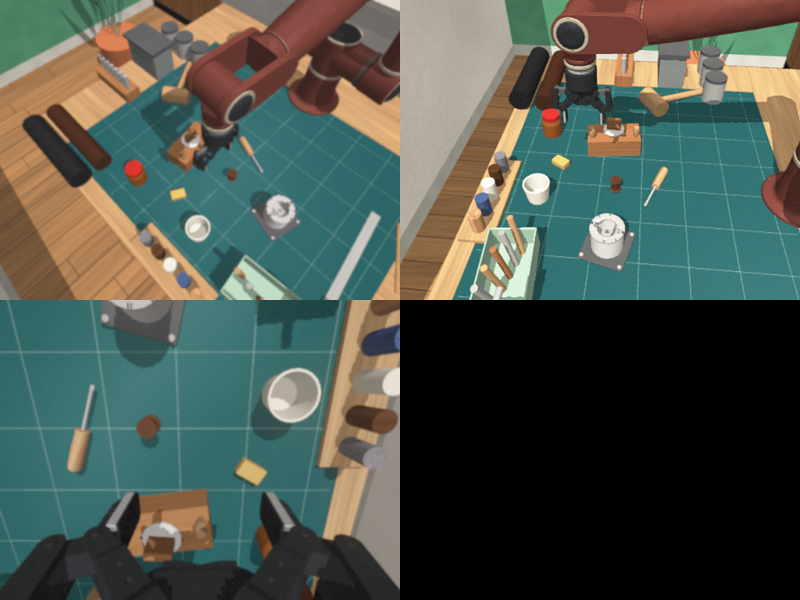

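Scene overview (1): the rest with lid is below the gripper and the pot is nearer the side camera. Next, measure with depth and zoomed crops.

```bash
python3 - <<'E'
from h import *
for n in('scene','side','wrist'):
    D=np.load(f'last_{n}.npz'); w=cloud(D['d'],D); 
    z=w[...,2]; 
    for nm,(u,v),r in {'side':[('rest',(613,138),60),('pot',(608,230),60)],'scene':[('pot',(280,210),60),('rest',(185,150),50)],'wrist':[('rest',(162,520),70),('pot',(140,310),70)]}[n]:
        u0=((u%400) if n=='side' else u)*1.28; v0=(v-(300 if n=='wrist' else 0))*1.28
        if n=='side': u0=(u-400)*1.28
        P=w[max(0,int(v0-r)):int(v0+r),max(0,int(u0-r)):int(u0+r)].reshape(-1,3)
        for lo,hi in((.055,.068),(.075,.083),(.083,.092),(.11,.125)):
            Q=P[(P[:,2]>lo)&(P[:,2]<hi)]
            if len(Q)>15:
                rr=cv2.minAreaRect((Q[:,:2]*1000).astype(np.float32)); print(n,nm,lo,len(Q),Q.mean(0).round(4),np.round(rr[0],1),np.round(rr[1],1),round(rr[2],1))
S=np.load('last_side.npz')['im']; W=np.load('last_wrist.npz')['im'];C=np.load('last_scene.npz')['im']
a=cv2.resize(S[130:210,215:335],(400,267)); b=cv2.resize(S[255:355,205:325],(400,333)); c=cv2.resize(W[230:350,140:290],(400,320));e=cv2.resize(C[235:315,310:400],(400,280))
L=np.zeros((600,800,3),np.uint8);L[:267,:400]=a;L[267:600,:400]=b;L[:320,400:]=c;L[320:600,400:]=e
cv2.imwrite('pics/b.png',L[:,:,::-1])
E
```

```text
scene pot 0.055 252 [0.548 0.207 0.064] [549.6 202.7] [75.6 68.9] 24.8
scene pot 0.075 622 [0.5432 0.208  0.0804] [541.8 207.4] [85.3 88.9] 85.8
scene pot 0.083 39 [0.5517 0.21   0.0834] [544.6 206.6] [73.9 77.1] 56.5
scene rest 0.055 894 [ 0.5802 -0.1755  0.0622] [ 557.1 -175.8] [171.2  91.6] 7.5
scene rest 0.075 241 [ 0.5638 -0.166   0.0793] [ 573.9 -159.1] [107.5  65.2] 43.3
scene rest 0.083 36 [ 0.579  -0.1611  0.0876] [ 583.  -163.7] [107.2  31.6] 15.5
scene rest 0.11 103 [ 0.5594 -0.1736  0.1178] [ 558.  -175.1] [16.6 44.1] 88.9
side rest 0.055 1394 [ 0.5343 -0.2058  0.0629] [ 529.4 -278.4] [360.2 189.1] 74.2
side rest 0.075 240 [ 0.5581 -0.1631  0.0803] [ 557.3 -170.1] [153.4  57. ] 5.3
side rest 0.083 101 [ 0.5567 -0.1619  0.0871] [ 556.9 -162.3] [158.1  30. ] 7.4
side rest 0.11 132 [ 0.5582 -0.1736  0.1178] [ 557.9 -175.6] [19.4 45.4] 87.6
side pot 0.055 386 [0.544  0.2118 0.0637] [542.6 211. ] [76.9 77.5] 74.6
side pot 0.075 764 [0.544  0.2082 0.0809] [544.1 206.2] [88.  87.2] 55.5
side pot 0.083 155 [0.5445 0.2084 0.0837] [544.4 206.2] [84.8 84. ] 4.8
wrist rest 0.055 3419 [ 0.5791 -0.1662  0.0613] [ 564.4 -176.6] [155.9  91.7] 7.7
wrist rest 0.075 998 [ 0.5623 -0.1633  0.0786] [ 577.8 -173.2] [114.4  62.6] 4.5
wrist rest 0.083 269 [ 0.5782 -0.1611  0.0878] [ 586.8 -164.6] [102.5  27.7] 19.7
wrist rest 0.11 536 [ 0.5577 -0.1737  0.1167] [ 557.5 -176.4] [16.7 46.2] 86.2
wrist pot 0.055 216 [0.5543 0.1683 0.0609] [549.1 169.1] [52.2  9.4] 9.4
wrist pot 0.075 584 [0.5441 0.1677 0.0793] [543.3 167.1] [56.1 10.2] 0.7
```

View pics/b.png

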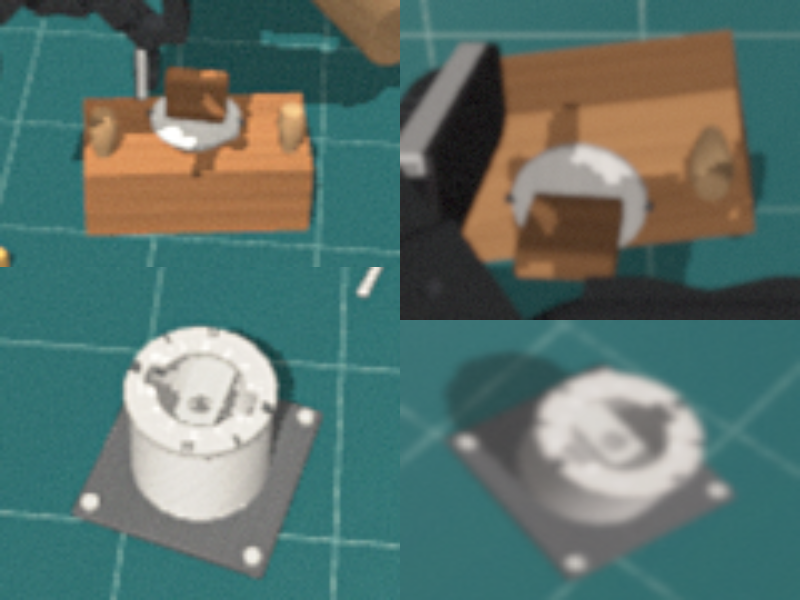

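Picture 2: lid upright at about (0.558, -0.175), with its grip about 2-3° clockwise of world x. The pot is at (0.544, 0.207), and its notches need a closer look, so I'll go there first.

{"fn": "send_rows", "kwargs": {"commands": [[[-16,34,-6,0,0,0],[-16,34,-6,0,0,0],[-16,34,-6,0,0,0],[-16,34,-6,0,0,0],[-16,34,-6,0,0,0]]]}}

```text
time_s: 0.78
tcp_pos: [0.5441, 0.171, 0.2087]
eef_rot: [[0.0, 1.0, -0.001], [1.0, -0.0, -0.0], [-0.0, -0.001, -1.0]]
contact_force: [-0.3, 0.6, 0.6]
grip_width: 0.0854
```

```bash
python3 - <<'E'
from h import *
grab('wrist')
im,d,ci=grab('wrist'); s=state(); print(s['tcp_pos'],s['time_s'],s['qvel'].round(2))
w=cloud(d,ci)
# top-down orthorectified onto z=.08 about (0.544,0.207), 0.2mm... 5px/mm
N=600; c=np.array([.544,.207]); 
yy,xx=np.mgrid[:N,:N]; X=c[0]+(xx-N/2)/5000; Y=c[1]-(yy-N/2)/5000
V=np.array(ci['view']);K=np.array(ci['mtx'])
p=np.stack([X,Y,np.full_like(X,.081),np.ones_like(X)],-1)@V.T
u=(K[0,0]*p[...,0]/-p[...,2]+K[0,2]).astype(np.float32);v=(-K[1,1]*p[...,1]/-p[...,2]+K[1,2]).astype(np.float32)
o=cv2.remap(im,u,v,cv2.INTER_CUBIC); cv2.imwrite('pics/c.png',o[:,:,::-1])
m=(abs(w[...,2]-.0805)<.004)&(np.hypot(w[...,0]-c[0],w[...,1]-c[1])<.06)
Q=(w[m][:,:2]*1000).astype(np.float32); print(len(Q),cv2.minEnclosingCircle(Q),w[m][:,2].mean())
E
```

```text
[0.5428858  0.17245363 0.20793407] 0.875 [-2.62  0.54 -1.38 -2.18 -0.4  -1.68]
3795 ((542.9411010742188, 206.0828399658203), 43.91071701049805) 0.07947284502125666
```

View pics/c.png

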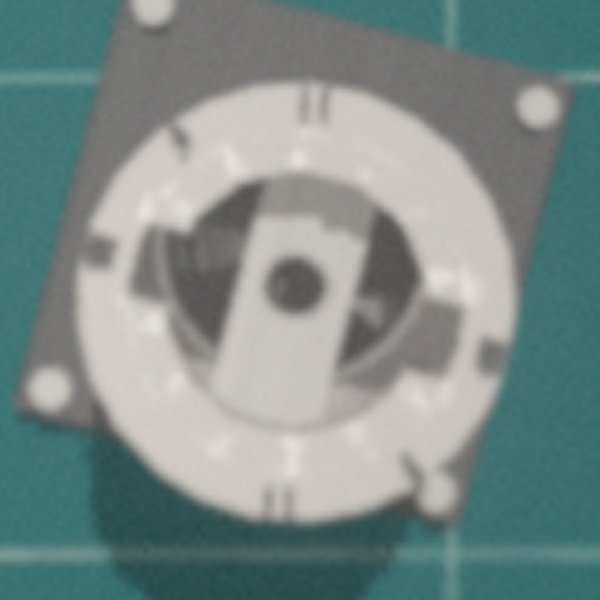

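Picture 3 (rectified, 5 px/mm): rim centre is at pixel (297,302), giving (0.5434, 0.2066). The entry marks at (100,251)-(490,357) put the pot's yaw at -15.2°. The thin marks at (180,137)/(412,467) are at -55°, as the sizes predict. Now over the lid, with a quarter turn.

{"fn": "send_rows", "kwargs": {"commands": [[[1.5,-35,0,0,0,0.153],[1.5,-35,0,0,0,0.153],[1.5,-35,0,0,0,0.153],[1.5,-35,0,0,0,0.153],[1.5,-35,0,0,0,0.153]]]}}

```text
time_s: 1.5
tcp_pos: [0.5525, -0.0069, 0.2093]
eef_rot: [[-0.696, 0.718, 0.0], [0.718, 0.696, -0.0], [-0.0, -0.0, -1.0]]
contact_force: [-0.0, -0.1, -0.3]
grip_width: 0.0851
```

{"fn": "send_rows", "kwargs": {"commands": [[[1.5,-35,0,0,0,0.153],[1.5,-35,0,0,0,0.153],[1.5,-35,0,0,0,0.153],[1.5,-35,0,0,0,0.153],[1.5,-35,0,0,0,0.153]]]}}

```text
time_s: 2.12
tcp_pos: [0.5597, -0.182, 0.2092]
eef_rot: [[-0.999, 0.036, -0.0], [0.036, 0.999, -0.0], [0.0, -0.0, -1.0]]
contact_force: [-0.2, -0.2, -0.5]
grip_width: 0.0854
```

{"fn": "send_rows", "kwargs": {"commands": [[[0,0,0,0,0,0],[0,0,0,0,0,0]]]}}

```text
time_s: 2.38
tcp_pos: [0.5598, -0.1801, 0.2091]
eef_rot: [[-0.999, 0.042, -0.0], [0.042, 0.999, 0.0], [0.0, 0.0, -1.0]]
contact_force: [1.4, -0.3, 0.0]
grip_width: 0.0854
```

```bash
python3 - <<'E'
from h import *
s=state(); im,d,ci=grab('wrist','d.png'); print(s['tcp_pos'],s['time_s'],np.degrees(np.arctan2(s['eef_rot'][1,0],s['eef_rot'][0,0])),s['joint_positions'].round(1))
w=cloud(d,ci)
near=np.hypot(w[...,0]-.558,w[...,1]+.175)<.05
m=near&(abs(w[...,2]-.1175)<.005); Q=(w[m][:,:2]*1000).astype(np.float32); r=cv2.minAreaRect(Q); print('grip',len(Q),r,Q.mean(0),w[m][:,2].mean())
c=(np.cov(Q.T)); e=np.linalg.eigh(c)[1][:,1]; print('pca',np.degrees(np.arctan2(e[1],e[0])))
m=near&(abs(w[...,2]-.0785)<.004); Q=(w[m][:,:2]*1000).astype(np.float32); print('flange',len(Q),cv2.minEnclosingCircle(Q))
E
```

```text
[ 0.5597672  -0.18011118  0.20909006] 2.375 177.5683183268872 [ -25.1   -0.8   99.2    0.    81.6 -112.7]
grip 868 ((557.4529418945312, -177.13003540039062), (15.984365463256836, 45.65970993041992), 86.04256439208984) [ 556.1119 -177.1351] 0.11780206641910974
pca 175.75085389722
flange 2372 ((555.9320068359375, -176.80197143554688), 35.74927520751953)
```

View pics/d.png

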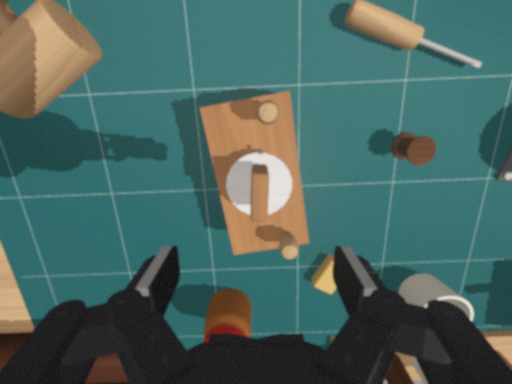

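Picture 4: lid at pixel (259,185) in the rest with clear space around it. The grip is at (557.4,-177.1) mm with yaw -4°. Descending.

{"fn": "send_rows", "kwargs": {"commands": [[[-2,3.5,-25,0,0,-0.025],[0,0,-25,0,0,0],[0,0,-25,0,0,0],[0,0,-24,0,0,0],[0,0,-15,0,0,0]]]}}

```text
time_s: 3.05
tcp_pos: [0.5574, -0.1753, 0.0939]
eef_rot: [[-0.998, 0.065, -0.001], [0.065, 0.998, 0.001], [0.002, 0.001, -1.0]]
contact_force: [0.6, -0.7, -0.1]
grip_width: 0.0853
```

{"fn": "send_rows", "kwargs": {"commands": [[[0,0,0,0,0,0],[0,0,0,0,0,0]]]}}

```text
time_s: 3.3
tcp_pos: [0.5587, -0.1766, 0.0964]
eef_rot: [[-0.998, 0.066, 0.002], [0.066, 0.998, -0.001], [-0.002, -0.001, -1.0]]
contact_force: [0.7, -0.2, -0.1]
grip_width: 0.0853
```

{"fn": "send_rows", "kwargs": {"commands": [[[0,0,0,0,0,0],[0,0,0,0,0,0],[0,0,0,0,0,0],[0,0,0,0,0,0],[0,0,0,0,0,0]]], "gripper": 0}}

```text
time_s: 3.92
tcp_pos: [0.5581, -0.1766, 0.0955]
eef_rot: [[-0.998, 0.066, 0.0], [0.066, 0.998, -0.0], [-0.0, -0.0, -1.0]]
contact_force: [0.2, 0.5, 1.6]
grip_width: 0.0152
```

{"fn": "send_rows", "kwargs": {"commands": [[[0,0,0,0,0,0],[0,0,0,0,0,0]]]}}

```text
time_s: 4.18
tcp_pos: [0.5581, -0.1766, 0.0955]
eef_rot: [[-0.998, 0.066, 0.0], [0.066, 0.998, -0.0], [-0.0, -0.0, -1.0]]
contact_force: [-0.9, 0.2, 1.3]
grip_width: 0.0147
```

{"fn": "send_rows", "kwargs": {"commands": [[[0,0,10,0,0,0],[0,0,20,0,0,0],[0,0,25,0,0,0],[0,0,25,0,0,0],[0,0,15,0,0,0]]]}}

```text
time_s: 4.8
tcp_pos: [0.5588, -0.1769, 0.1934]
eef_rot: [[-0.998, 0.066, 0.003], [0.066, 0.998, -0.002], [-0.003, -0.001, -1.0]]
contact_force: [-0.0, -0.1, -1.3]
grip_width: 0.0151
```

{"fn": "send_rows", "kwargs": {"commands": [[[0,0,0,0,0,0],[0,0,0,0,0,0]]]}}

```text
time_s: 5.05
tcp_pos: [0.5574, -0.1762, 0.1893]
eef_rot: [[-0.998, 0.066, -0.001], [0.066, 0.998, 0.001], [0.002, 0.001, -1.0]]
contact_force: [0.1, 0.1, -1.5]
grip_width: 0.0152
```

```bash
python3 - <<'E'
from h import *
s=state(); print(s['tcp_pos'],s['contact_force'],s['moment'])
L=[]
for n in('side','wrist','scene'):
    im,d,ci=grab(n); w=cloud(d,ci)
    near=np.hypot(w[...,0]-.558,w[...,1]+.177)<.045
    m=near&(abs(w[...,2]-.1675)<.005)
    Q=(w[m][:,:2]*1000).astype(np.float32)
    if len(Q)>5: print(n,'flange',len(Q),cv2.minEnclosingCircle(Q),w[m].mean(0))
    m=np.hypot(w[...,0]-.558,w[...,1]+.177)<.012; m&=(w[...,2]>.108)&(w[...,2]<.148)
    print(n,'rod',m.sum(),w[m].mean(0) if m.any() else 0)
    u,v=proj([.558,-.177,.14],ci); u=int(u);v=int(v); print(u,v)
    if n!='wrist': L.append(cv2.resize(im[v-60:v+60,u-60:u+60],(400,400)))
cv2.imwrite('pics/e.png',np.hstack(L)[:,:,::-1])
E
```

```text
[ 0.55744129 -0.17623325  0.18932957] [ 0.06456467  0.09130909 -1.45630228] [0.02233665 0.02920705 0.00863309]
side flange 43 ((559.8770751953125, -175.56396484375), 34.86412048339844) [ 0.55871812 -0.15945881  0.17013077]
side rod 32 [ 0.55794605 -0.17366866  0.12938864]
274 145
wrist flange 3709 ((554.405029296875, -176.2814178466797), 35.12201690673828) [ 0.54290122 -0.17522101  0.17150708]
wrist rod 0 0
254 221
scene flange 122 ((558.3497314453125, -172.43270874023438), 34.89155960083008) [ 0.56342414 -0.16484316  0.17136502]
scene rod 9 [ 0.55746283 -0.17303838  0.11909975]
242 164
```

View pics/e.png

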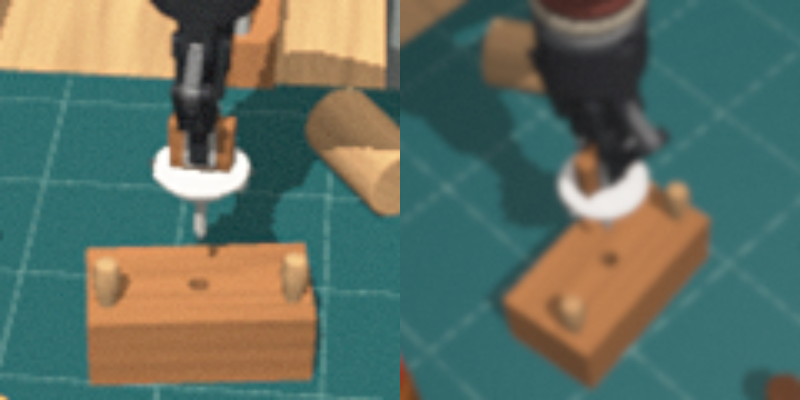

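Picture 5: the lid hangs upright in the jaws, with the rod straight and clear of the rest. Carrying it to the pot.

{"fn": "send_rows", "kwargs": {"commands": [[[-1.3,20,0,0,0,-0.018],[-1.3,35,0,0,0,-0.018],[-1.3,35,0,0,0,-0.018],[-1.3,35,0,0,0,-0.018],[-1.3,35,0,0,0,-0.018]]]}}

```text
time_s: 5.82
tcp_pos: [0.5509, -0.0153, 0.1894]
eef_rot: [[-0.988, 0.156, -0.001], [0.156, 0.988, 0.0], [0.001, 0.0, -1.0]]
contact_force: [0.3, 0.4, -1.3]
grip_width: 0.0152
```

{"fn": "send_rows", "kwargs": {"commands": [[[-1.3,35,0,0,0,-0.018],[-1.3,35,0,0,0,-0.018],[-1.3,35,0,0,0,-0.018],[-1.3,35,0,0,0,-0.018],[-1.3,35,0,0,0,-0.018]]]}}

```text
time_s: 6.45
tcp_pos: [0.5444, 0.1596, 0.1894]
eef_rot: [[-0.97, 0.244, -0.001], [0.244, 0.97, -0.0], [0.001, -0.001, -1.0]]
contact_force: [0.6, 0.8, -1.3]
grip_width: 0.015
```

{"fn": "send_rows", "kwargs": {"commands": [[[-1,30,0,0,0,-0.018],[0,18,0,0,0,0],[0,0,0,0,0,0],[0,0,0,0,0,0],[0,0,0,0,0,0]]]}}

```text
time_s: 7.08
tcp_pos: [0.5441, 0.2055, 0.1903]
eef_rot: [[-0.965, 0.262, -0.0], [0.262, 0.965, -0.0], [-0.0, -0.0, -1.0]]
contact_force: [-0.0, 0.4, -1.1]
grip_width: 0.0152
```

```bash
python3 - <<'E'
from h import *
s=state(); print(s['time_s'],s['tcp_pos'],np.degrees(np.arctan2(s['eef_rot'][1,0],s['eef_rot'][0,0])),s['contact_force'],s['moment'],s['joint_positions'].round(0))
L=[]
for n in('side','scene'):
    im,d,ci=grab(n); w=cloud(d,ci)
    near=np.hypot(w[...,0]-.5435,w[...,1]-.2065)<.05
    m=near&(abs(w[...,2]-.1725)<.005)
    Q=(w[m][:,:2]*1000).astype(np.float32)
    if len(Q)>5: print(n,'flange',len(Q),cv2.minEnclosingCircle(Q),w[m].mean(0))
    m=near&(abs(w[...,2]-.0815)<.0035)
    Q=(w[m][:,:2]*1000).astype(np.float32); print(n,'rim',len(Q),cv2.minEnclosingCircle(Q))
    m=np.hypot(w[...,0]-.5435,w[...,1]-.2065)<.012; m&=(w[...,2]>.108)&(w[...,2]<.15)
    print(n,'rod',m.sum(),w[m].mean(0) if m.any() else 0, np.median(w[m],0) if m.any() else 0)
    u,v=proj([.5435,.2065,.12],ci); u=int(u);v=int(v); 
    L.append(cv2.resize(im[v-75:v+75,u-60:u+60],(400,500),interpolation=cv2.INTER_CUBIC))
cv2.imwrite('pics/f.png',np.hstack(L)[:,:,::-1])
E
```

```text
7.075 [0.544136   0.20554491 0.19026443] 164.81480188318884 [-0.02364929  0.3646976  -1.10112612] [ 0.00650232  0.05082606 -0.02820367] [ 13.  -1. 101.  -0.  80. -61.]
side flange 477 ((544.7230224609375, 205.4778594970703), 37.02687072753906) [0.54417458 0.2185949  0.17515526]
side rim 809 ((544.8634643554688, 205.81585693359375), 44.846309661865234)
side rod 27 [0.54457232 0.20700346 0.12281976] [0.54444063 0.20692936 0.12302843]
scene flange 355 ((545.8917846679688, 205.9459228515625), 34.59263229370117) [0.55623374 0.206387   0.17431995]
scene rim 445 ((542.845458984375, 207.4381103515625), 43.8827018737793)
scene rod 0 0 0
```

View pics/f.png

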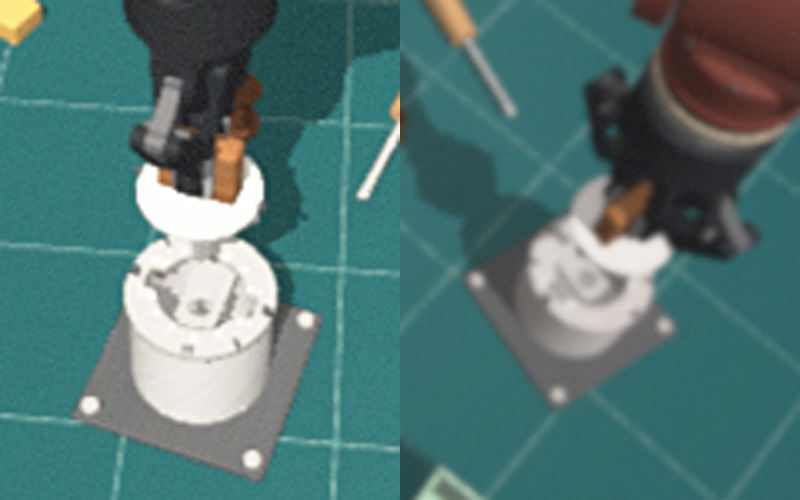

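Picture 6: the lid is centred over the pot; in the side view the flange centre (544.7, 205.5) and the rim (544.5, 206) agree. Lowering with force checks.

{"fn": "send_rows", "kwargs": {"commands": [[[-0.3,0.7,-12,0,0,0],[0,0,-14,0,0,0],[0,0,-12,0,0,0],[0,0,-2,0,0,0],[0,0,0,0,0,0]]]}}

```text
time_s: 7.8
tcp_pos: [0.5436, 0.2072, 0.15]
eef_rot: [[-0.965, 0.261, -0.0], [0.261, 0.965, -0.0], [0.0, -0.0, -1.0]]
contact_force: [0.4, 0.1, -1.4]
grip_width: 0.0153
```

{"fn": "send_rows", "kwargs": {"commands": [[[0,0,-3,0,0,0],[0,0,-3,0,0,0],[0,0,-3,0,0,0],[0,0,-3,0,0,0],[0,0,0,0,0,0]]]}}

```text
time_s: 8.43
tcp_pos: [0.5434, 0.2071, 0.1379]
eef_rot: [[-0.965, 0.261, -0.001], [0.261, 0.965, -0.0], [0.001, -0.0, -1.0]]
contact_force: [-0.2, 0.1, -2.0]
grip_width: 0.0153
```

{"fn": "send_rows", "kwargs": {"commands": [[[0,0,-5,0,0,0],[0,0,-6,0,0,0],[0,0,-6,0,0,0],[0,0,-5,0,0,0],[0,0,0,0,0,0]]]}}

```text
time_s: 9.05
tcp_pos: [0.5432, 0.2071, 0.1155]
eef_rot: [[-0.965, 0.261, -0.001], [0.261, 0.965, -0.0], [0.001, -0.001, -1.0]]
contact_force: [1.1, -0.2, -1.4]
grip_width: 0.015
```

{"fn": "send_rows", "kwargs": {"commands": [[[0,0,-2,0,0,0],[0,0,-2,0,0,0],[0,0,0,0,0,0]]]}}

```text
time_s: 9.43
tcp_pos: [0.5436, 0.2072, 0.1122]
eef_rot: [[-0.965, 0.261, -0.0], [0.261, 0.965, -0.0], [0.0, -0.0, -1.0]]
contact_force: [0.2, -0.2, -1.3]
grip_width: 0.0153
```

{"fn": "send_rows", "kwargs": {"commands": [[[0,0,-2,0,0,0],[0,0,-2,0,0,0],[0,0,-1,0,0,0],[0,0,0,0,0,0]]]}}

```text
time_s: 9.93
tcp_pos: [0.5436, 0.2072, 0.1072]
eef_rot: [[-0.965, 0.261, -0.0], [0.261, 0.965, -0.0], [0.0, -0.0, -1.0]]
contact_force: [-0.4, 1.0, -2.1]
grip_width: 0.0151
```

{"fn": "send_rows", "kwargs": {"commands": [[[0,0,-2,0,0,0],[0,0,-2,0,0,0],[0,0,-1,0,0,0],[0,0,0,0,0,0]]]}}

```text
time_s: 10.42
tcp_pos: [0.5436, 0.2072, 0.1021]
eef_rot: [[-0.965, 0.261, -0.0], [0.261, 0.965, -0.0], [0.0, -0.0, -1.0]]
contact_force: [-0.2, -0.0, -1.6]
grip_width: 0.0153
```

{"fn": "send_rows", "kwargs": {"commands": [[[0,0,-1,0,0,0],[0,0,0,0,0,0]]]}}

```text
time_s: 10.68
tcp_pos: [0.5437, 0.2072, 0.1013]
eef_rot: [[-0.965, 0.261, -0.0], [0.261, 0.965, -0.0], [0.0, -0.0, -1.0]]
contact_force: [-0.4, -0.2, -0.8]
grip_width: 0.0152
```

{"fn": "send_rows", "kwargs": {"commands": [[[0,0,-1,0,0,0],[0,0,0,0,0,0]]]}}

```text
time_s: 10.92
tcp_pos: [0.5438, 0.2072, 0.1005]
eef_rot: [[-0.965, 0.261, 0.0], [0.261, 0.965, 0.0], [-0.0, 0.0, -1.0]]
contact_force: [-0.4, -1.1, 0.2]
grip_width: 0.0154
```

{"fn": "send_rows", "kwargs": {"commands": [[[0,0,-0.5,0,0,0],[0,0,0,0,0,0]]]}}

```text
time_s: 11.18
tcp_pos: [0.5439, 0.2072, 0.1005]
eef_rot: [[-0.965, 0.261, 0.0], [0.261, 0.965, 0.0], [-0.0, 0.0, -1.0]]
contact_force: [-2.6, -1.1, 5.3]
grip_width: 0.0152
```

Seated at exactly the predicted home height (0.1005), with the force rising. Now turning clockwise.

{"fn": "send_rows", "kwargs": {"commands": [[[0,0,0,0,0,-0.06],[0,0,0,0,0,-0.06],[0,0,0,0,0,-0.06],[0,0,0,0,0,-0.06],[0,0,0,0,0,-0.06]]]}}

```text
time_s: 11.8
tcp_pos: [0.5441, 0.2074, 0.1005]
eef_rot: [[-0.844, 0.536, 0.001], [0.536, 0.844, 0.0], [-0.001, 0.001, -1.0]]
contact_force: [-1.6, -0.0, 3.8]
grip_width: 0.0155
```

{"fn": "send_rows", "kwargs": {"commands": [[[0,0,0,0,0,-0.06],[0,0,0,0,0,-0.06],[0,0,0,0,0,-0.06],[0,0,0,0,0,-0.06],[0,0,0,0,0,-0.06]]]}}

```text
time_s: 12.42
tcp_pos: [0.544, 0.2072, 0.1005]
eef_rot: [[-0.648, 0.761, 0.001], [0.761, 0.648, -0.0], [-0.001, 0.0, -1.0]]
contact_force: [-2.6, -0.9, 5.4]
grip_width: 0.0153
```

{"fn": "send_rows", "kwargs": {"commands": [[[0,0,0,0,0,-0.05],[0,0,0,0,0,-0.04],[0,0,0,0,0,0],[0,0,0,0,0,0]]]}}

```text
time_s: 12.92
tcp_pos: [0.544, 0.2071, 0.1005]
eef_rot: [[-0.579, 0.815, 0.001], [0.815, 0.579, -0.0], [-0.001, 0.0, -1.0]]
contact_force: [-2.4, -0.7, 5.2]
grip_width: 0.0151
```

```bash
python3 - <<'E'
from h import *
s=state(); print(s['time_s'],s['tcp_pos'],np.degrees(np.arctan2(s['eef_rot'][1,0],s['eef_rot'][0,0])),s['contact_force'],s['moment'],s['grip_width'])
def ortho(im,ci,z,c=(.5437,.207),N=400,k=4000):
    yy,xx=np.mgrid[:N,:N]; X=c[0]+(xx-N/2)/k; Y=c[1]-(yy-N/2)/k
    V=np.array(ci['view']);K=np.array(ci['mtx'])
    p=np.stack([X,Y,np.full_like(X,z),np.ones_like(X)],-1)@V.T
    return cv2.remap(im,(K[0,0]*p[...,0]/-p[...,2]+K[0,2]).astype(np.float32),(-K[1,1]*p[...,1]/-p[...,2]+K[1,2]).astype(np.float32),cv2.INTER_CUBIC)
L=[]
for n in('wrist','side'):
    im,d,ci=grab(n); L.append(ortho(im,ci,.083))
    w=cloud(d,ci); m=(np.hypot(w[...,0]-.5437,w[...,1]-.207)<.03)&(abs(w[...,2]-.084)<.005); print(n,m.sum(),np.median(w[m][:,2]))
cv2.imwrite('pics/g.png',cv2.resize(np.hstack(L)[:,:,::-1],(800,400)))
E
```

```text
12.925 [0.5439893  0.20713433 0.10054322] 125.39240945378556 [-2.37236777 -0.69821477  5.20845961] [-0.15131571  0.35226774  0.05352704] 0.015144410255396916
wrist 2676 0.08334726627139517
side 299 0.08571076439478009
```

View pics/g.png

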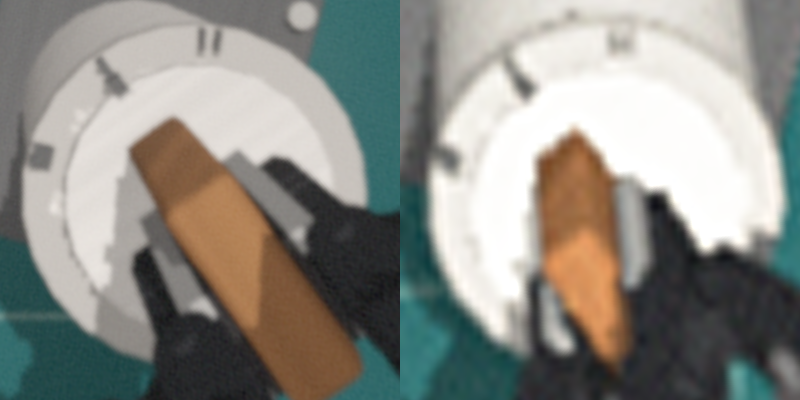

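Picture 7: the pointer at (117,85) is in line with the single thin mark at (105,68), both at about 125.3° from the rim centre. That is midway between the entry mark (166°) and the double mark (85°), and the flange lies flat on the rim. I'll check that it holds for 0.6 s, then hand in.

{"fn": "send_rows", "kwargs": {"commands": [[[0,0,0,0,0,0],[0,0,0,0,0,0],[0,0,0,0,0,0],[0,0,0,0,0,0],[0,0,0,0,0,0]]]}}

```text
time_s: 13.65
tcp_pos: [0.544, 0.2072, 0.1006]
eef_rot: [[-0.579, 0.815, 0.001], [0.815, 0.579, -0.0], [-0.0, 0.0, -1.0]]
contact_force: [-2.7, -1.7, 5.6]
grip_width: 0.0155
```

```bash
python3 - <<'E'
from h import *
a=cv2.cvtColor(np.load('last_wrist.npz')['im'],cv2.COLOR_RGB2GRAY); im,d,ci=grab('wrist')
print('image change',np.abs(cv2.cvtColor(im,cv2.COLOR_RGB2GRAY).astype(float)-a).mean()); s=state()
print(s['time_s'],np.degrees(np.arctan2(s['eef_rot'][1,0],s['eef_rot'][0,0])),s['contact_force'],s['grip_width'])
print(finish_job())
E
```

```text
image change 1.9116312662760417
13.7 125.392920298125 [-2.61709211 -1.41721543  4.93570426] 0.015621152848357241
the job is handed in; nothing more can be done
None
```

I took the lid from its rest, passed the rod down through the eyelet, seated the tabs through the notches, and turned the lid clockwise about 0.69 rad. I handed the job in at 13.7 s with the gripper still holding the lid there.

- **Seating:** the lid stopped at its predicted home height (TCP at 0.1005 m). The downward push was about 5 N, and the flange top read 83 mm, as it should when lying on the rim.
- **Angle:** the lid's pointer and the single thin mark both measured about 125.3°. That is midway between the entry mark (166°) and the click mark (85°). I never turned the lid past this point.
- **Hold:** over the last 0.7 s the tool's angle did not change and the picture barely changed.
- **Small disagreements:** the first pot measurement puts half of the way at a tool angle of about 124.7°, while I held at 125.4°, 0.01 rad short. The side camera read the flange top about 2 mm higher than the wrist camera. I took that as side-camera error, since the seating force agreed with the wrist reading.
- **Not checked:** I took no final picture of the other things on the bench. No contact force showed while the lid was being carried.

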